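# Load the reagent tray and stow the slide box

### The job

Load the grey tray for the next run: stand the tallest bottle in the widest ring, the brown bottle in the middle-sized ring and the smallest bottle in the narrowest ring, each upright on the tray's floor. Slide the slide box, narrow end first, under the low grey shelf until it meets the back stop. The two alike middle-sized white bottles do not belong: leave them standing where they are.

Things in the scene. Friction and masses are not known exactly. Their poses are not given: they have to be found in the camera images.
- bottle_tall: the tallest and thickest bottle: white plastic, round, 55 mm diameter, 125 mm high, narrower screw cap on top (31 mm wide, its lowest part hidden in the shoulder); its straight side can be gripped up to about 85 mm height. Up to 0.35 kg. Origin: centre of its underside; z is up along the bottle.
- bottle_brown: the only brown glass bottle: round, 44 mm diameter, 90 mm high with its screw cap (26 mm wide); its straight side can be gripped up to about 60 mm height. Up to 0.16 kg. Origin: centre of its underside; z is up along the bottle.
- bottle_small: the smallest bottle: white, slim, round, 26 mm diameter, 68 mm high with its cap (22 mm wide); can be gripped up to about 45 mm height. Origin: centre of its underside; z is up along the bottle.
- spare_1: one of two alike middle-sized white bottles that do not belong in the tray: round, 48 mm diameter, 105 mm high with screw cap, shorter and slimmer than the tallest bottle. Origin: centre of its underside; z is up along the bottle.
- spare_2: the other of the two alike middle-sized white bottles that do not belong in the tray: 48 mm diameter, 105 mm high. Origin: centre of its underside; z is up along the bottle.
- slide_box: closed flat blue microscope slide box, 57 (own x) x 87 (own y) x 32 mm high, the only box on the worktop; 48 to 84 g; its lid is fast. Grip it across the 57 mm width. Origin: centre of its underside.
- ring_wide: widest of three white locating rings, 80 mm apart in a row in any order along a shallow grey tray (92 x 252 mm, rim 14 mm high), fixed. For the tallest bottle. Inside diameter 70 mm, outside 77, top 17 mm above the worktop. Origin: centre of the ring on the tray floor (5 mm above the worktop), where the bottle's underside belongs; x across the tray, away from the robot, y along the row.
- ring_middle: middle-sized of three white locating rings, 80 mm apart in a row in any order along a shallow grey tray (92 x 252 mm, rim 14 mm high), fixed. For the brown bottle. Inside diameter 58 mm, outside 65, top 17 mm above the worktop. Origin: centre of the ring on the tray floor (5 mm above the worktop), where the bottle's underside belongs; x across the tray, away from the robot, y along the row.
- ring_narrow: narrowest of three white locating rings, 80 mm apart in a row in any order along a shallow grey tray (92 x 252 mm, rim 14 mm high), fixed. For the smallest bottle. Inside diameter 40 mm, outside 47, top 17 mm above the worktop. Origin: centre of the ring on the tray floor (5 mm above the worktop), where the bottle's underside belongs; x across the tray, away from the robot, y along the row.
- slide_bay: low fixed grey shelf, 85 wide, 56 deep, 48 mm high, open at the front, towards the robot. Underside of its board 42 mm above the worktop (its floor); between side walls 75 mm, 50 mm deep to the back stop. Origin: on the worktop, mid-width, at the face of the back stop; x points inward. Home, the slide box's centre is at x = -43.5 mm, y = 0, its own y along the bay's x either way; 37 mm stick out.
Things that resemble listed ones, but are neither listed nor needed, are in the scene too. Leave any blue or yellow look-alike of the bottle_tall alone.

How it is judged:
By the outcome, as a careful person would: the job done as asked, in the order asked, and still so for the second after the job is handed in, with the robot touching nothing.
It also fails if it takes over 109 s, if anything falls off the work surface, if the arm or the gripper's body presses on something with over 40 N, if the wrist force passes 120 N, or if a joint passes its speed limit or range.

### The arm

A 6-joint arm with a two-finger parallel gripper is mounted at the origin on a cart in front of the work surface, level with it; the furniture and walls round the work are solid. World frame = base frame: x ahead of the robot, y to its left, z up, the work surface at z = 0. Lengths are in mm, angles in rad, forces in N, time in s.
With the tool pointing down it reaches from about 275 to 750 mm from the base axis. Payload 10.2 kg.
Tool frame: the origin (TCP) lies between the finger pads; the fingertips stand 22 mm ahead of it and the grasp point (between the pads) lies 3 mm ahead of it (ctrl.nose_length is the distance from the TCP to the fingertips, in mm); y points along the fingers, z is the direction in which the jaws open and shut, and the axes are right-handed (so a half turn about y gives the same grasp; the last joint's range is limited). The gripper opens to 85 mm and grips with 20 to 120 N. Pads are 22 mm wide; open, the fingers measure 114 mm over their backs; the gripper's body (76 mm by 85 mm) begins 54 mm behind the grasp point. The pads swing forward as they close: fully open they stand 13 mm farther back than shut.
Start: joints at [-0.223, 0.313, 1.498, -0, 1.331, -0.223], TCP at [525.006, -0.014, 253.294] pointing down, gripper open.
Joint ranges: [-2.94, 2.94], [-0.97, 2.17], [0.19, 2.56], [-1.23, 4.37], [0.02, 3.11], [-2.88, 2.88]. Speed limits (rad/s): [2.39, 2.39, 3.01, 3.14, 3.14, 3.14].

### API

Orientations are given as a unit quaternion [w, x, y, z].
In Python, from rig import ctrl, eyes, models gives the robot as it stands.
- The arm moves only by the shell command python3 -m crank 'ROWS' [FORCE]. ROWS is JSON, a list of rows, each an object with "dp": the shift along the tool's x, y, z in mm, a list of three; "roll": the turn about the tool's y in rad; "gripper": the closure in counts, from 0 (fully open) to 255 (shut). A call has 1 to 10 rows; each row is the pose to reach, as a shift and turn from the pose commanded when the call began, along the tool's axes at that moment; what a row does not reach only later rows make up. A row lasts 1/12 s, in which the tool goes at most 41.7 mm and 7.16 degrees, less where a joint would pass 70% of its speed; a pose out of reach is approached as far as the arm can. A call with a gripper value outside its range is refused whole. The fingers move at their own pace and stop on an object; FORCE is the grip in N (left out, the last holds). Time passes only in rows, so rows that repeat a pose let the fingers close. It gives the time, the measured TCP pose, the force and the opening at its end, in the units of the state.
- ctrl.sense(): the state, without advancing time (a new reading comes with each control period).
- eyes.capture(name): name is "scene" or "side" or "wrist"; returns a dict with "color" (420x560x3 uint8, red, green, blue), "fx", "fy", "cx", "cy" (pixels), "R" (3x3) and "t" (3): a world point X has camera coordinates R X + t. Camera axes: x right, y down, z forward; pixel columns grow to the right and rows downward; lengths in mm; the calibration is good to about 2 mm. A picture is of the moment at which its call begins. There is no depth.
- ctrl.finish_job(): hands the job in, once; it reports no verdict.
Trained networks look in a picture, given as the dict that the camera call returned (one of the last four; its "shot" number tells which), for a name from the list of things; names that differ only in an ending like _2 or _b are one class to them, and where a whole thing is asked for, a point or a joint stands for the part that bears it (a point fixed in the world has none). Each returns a list of dicts, best first, with "confidence" (0 to 1); they miss things now and then, are a little off and sometimes report something else, mostly with a low value. They report only what shows in the picture. A call takes as long as a camera call. They do not tell look-alikes from the thing itself.
- models.spot_in(picture, label): "extent" ([centre column, centre row, width, height] in pixels, round what is visible of it).
- models.spot_point(picture, label): "centre" ([column, row] in pixels: a listed point, or the origin of a listed thing).
The state is a dict: "time_s": time; "joints": joint angles; "dq": joint speeds; "tau": joint torques, N m; "eef_pos": TCP position; "ee_rot": TCP orientation; "force": force on the tool from outside, world axes, zero at the start; "wrist_torque": the same for the moment, N m; "grip_width": opening from 0.0 (shut) to 1.0 (fully open).
Only numpy, scipy, OpenCV 4.12 (cv2) and the standard library are available. Lean on these libraries where they do the work, as an engineer would, in place of code of your own. Each camera call takes 0.05 s, during which the arm holds its last target. There are 200 camera calls.

## Working session

There is one attempt and no reset: what is moved stays moved. The work goes in short steps, Python scripts to look and compute and a shell command to move; the robot and the scene stay as the last step left them, time stands still between calls to the robot, and variables do not carry over. Pictures are saved under pics/ and viewed, about 12 in all and at most 16, crops included, and the job is handed in when it is done.

```bash
ls; mkdir -p pics; python3 - <<'E'
from rig import ctrl, eyes, models
import cv2
s=ctrl.sense();print({k:s[k] for k in('time_s','eef_pos','ee_rot','force','grip_width')},ctrl.nose_length)
for n in('scene','side'):
    p=eyes.capture(n);cv2.imwrite(f'pics/{n}0.png',p['color'][:,:,::-1])
    print(n,p['fx'],p['cx'],p['cy'],p['R'],p['t'])
    for l in ['bottle_tall','bottle_brown','bottle_small','spare_1','slide_box','ring_wide','ring_middle','ring_narrow','slide_bay']:
        print(l,[(round(d['confidence'],2),[round(v) for v in d['centre']]) for d in models.spot_point(p,l)[:4]])
E
```

```text
pics
{'time_s': 0.0, 'eef_pos': array([5.24761345e+02, 5.76992599e-02, 2.52722485e+02]), 'ee_rot': array([ 0.49975175, -0.50024985,  0.50040318, -0.49959477]), 'force': array([-0.59339066, -0.10709222,  0.36061882]), 'grip_width': 0.9946879890368007} 22.0
scene 391.98138572188 280.66362050819856 204.06573364342321 [[ 0.83986969 -0.54224834  0.02420008]
 [-0.30806564 -0.51291175 -0.80125969]
 [ 0.44689424  0.66549852 -0.59782712]] [-517.19310113  117.46589623  801.77661168]
bottle_tall [(0.85, [271, 308]), (0.83, [250, 239]), (0.76, [359, 258])]
bottle_brown [(0.96, [225, 193])]
bottle_small [(0.83, [279, 262]), (0.3, [283, 159])]
spare_1 [(0.88, [199, 176]), (0.78, [236, 216])]
slide_box [(0.71, [333, 289])]
ring_wide [(0.86, [306, 231])]
ring_middle [(0.56, [294, 210])]
ring_narrow [(0.7, [276, 194]), (0.4, [277, 260])]
slide_bay [(0.76, [281, 161])]
side 442.0772654313491 277.0740894202211 211.3677788876379 [[ 0.99968165 -0.00457816  0.02481189]
 [ 0.01861466 -0.53000991 -0.84778712]
 [ 0.01703185  0.84797909 -0.52975596]] [-534.37884362  -68.4830394  1114.30790939]
bottle_tall [(0.98, [228, 226]), (0.82, [185, 281]), (0.57, [306, 276])]
bottle_brown [(0.95, [245, 186])]
bottle_small [(0.71, [231, 257])]
spare_1 [(0.95, [238, 166]), (0.78, [232, 202])]
slide_box [(0.6, [254, 296])]
ring_wide [(0.84, [282, 240])]
ring_middle [(0.79, [287, 220])]
ring_narrow [(0.69, [288, 203])]
slide_bay [(0.77, [326, 172]), (0.21, [238, 167])]
```

```bash
python3 - <<'E'
import cv2,numpy as np
for n in('scene','side'):
    im=cv2.imread(f'pics/{n}0.png')
    im=im[130:350,150:430]
    cv2.imwrite(f'pics/{n}0c.png',cv2.resize(im,None,fx=2.7,fy=2.7,interpolation=2))
E
cat > h.py <<'E'
from rig import ctrl, eyes, models
import numpy as np, cv2
from scipy.spatial.transform import Rotation as Ro
def onplane(p,uv,z=0.):
    d=p['R'].T@np.array([(uv[0]-p['cx'])/p['fx'],(uv[1]-p['cy'])/p['fy'],1]); o=-p['R'].T@p['t']
    return o+d*(z-o[2])/d[2]
def proj(p,X):
    c=p['R']@np.asarray(X,float)+p['t']; return np.array([c[0]/c[2]*p['fx']+p['cx'],c[1]/c[2]*p['fy']+p['cy']])
def save(p,n,box=None,f=1):
    im=p['color'][:,:,::-1]
    if box: im=im[box[1]:box[3],box[0]:box[2]]
    cv2.imwrite('pics/'+n,cv2.resize(im,None,fx=f,fy=f,interpolation=2))
def tool():
    s=ctrl.sense(); q=s['ee_rot']; return s['eef_pos'],Ro.from_quat([q[1],q[2],q[3],q[0]]).as_matrix()
def go(x,y,z):  # dp to bring TCP to world point
    P,R=tool(); return np.round(R.T@(np.array([x,y,z])-P),1)
E
python3 - <<'E'
from h import *
P,R=tool();print(P,R.round(3))
for n in('scene','side','wrist'):
    p=eyes.capture(n); print(n,(-p['R'].T@p['t']).round())
    if n=='wrist': save(p,'wrist0.png')
    for l,z in [('bottle_tall',0),('bottle_brown',0),('bottle_small',0),('spare_1',0),('slide_box',0),('ring_wide',5),('ring_middle',5),('ring_narrow',5),('slide_bay',0)]:
        print(l,[(round(d['confidence'],2),onplane(p,d['centre'],z)[:2].round()) for d in models.spot_point(p,l)[:4]])
E
```

```text
[ 5.24994422e+02 -2.01273135e-02  2.53268095e+02] [[-0. -0.  1.]
 [-1.  0. -0.]
 [-0. -1. -0.]]
scene [ 112. -754.  586.]
bottle_tall [(0.95, array([ 597., -350.])), (0.92, array([ 361., -367.])), (0.88, array([ 428., -176.]))]
bottle_brown [(0.68, array([453.,  14.])), (0.63, array([ 495., -387.]))]
bottle_small [(0.72, array([ 437., -271.]))]
spare_1 [(0.77, array([426., -83.])), (0.6, array([431., 118.]))]
slide_box [(0.78, array([ 500., -384.]))]
ring_wide [(0.55, array([ 552., -216.]))]
ring_middle [(0.55, array([ 567., -136.])), (0.21, array([ 429., -274.]))]
ring_narrow [(0.73, array([559., -65.]))]
slide_bay [(0.75, array([671., 103.]))]
side [ 517. -984.  546.]
bottle_tall [(0.84, array([ 423., -183.])), (0.79, array([ 362., -355.])), (0.62, array([ 596., -338.]))]
bottle_brown [(0.71, array([445.,  25.]))]
bottle_small [(0.96, array([ 442., -275.]))]
spare_1 [(0.88, array([429., 118.])), (0.68, array([433., -77.]))]
slide_box [(0.93, array([ 489., -390.]))]
ring_wide [(0.9, array([ 542., -238.]))]
ring_middle [(0.62, array([ 549., -154.]))]
ring_narrow [(0.67, array([552., -91.]))]
slide_bay [(0.98, array([670.,  85.]))]
wrist [525.  80. 373.]
bottle_tall [(0.67, array([ 428., -184.]))]
bottle_brown [(0.84, array([454.,  18.]))]
bottle_small [(0.68, array([ 438., -270.]))]
spare_1 [(0.85, array([430., 112.])), (0.59, array([432., -81.]))]
slide_box [(0.38, array([431., -80.]))]
ring_wide []
ring_middle [(0.2, array([674.,  88.]))]
ring_narrow [(0.68, array([564., -69.])), (0.3, array([ 430., -177.]))]
slide_bay [(0.7, array([675.,  86.]))]
```

View pics/scene0c.png

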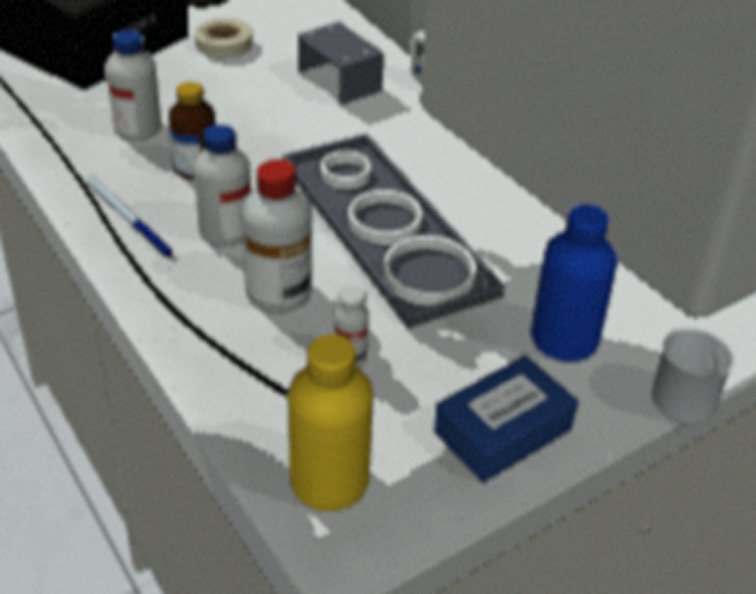

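View pics/side0c.png

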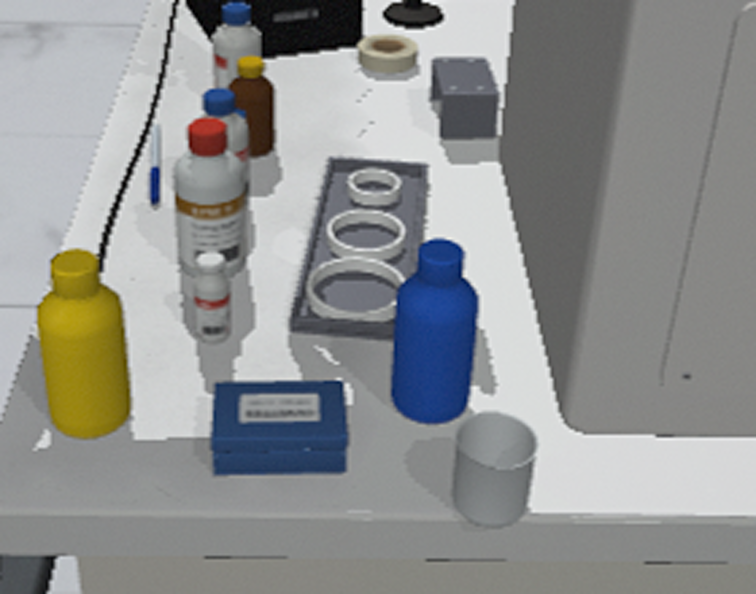

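View pics/wrist0.png

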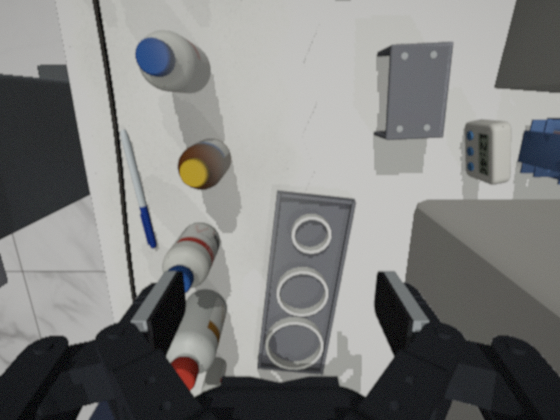

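The views agree. The tall bottle (red cap) is at about (427,-181), with the spares (blue caps) at (430,-80) and (430,116). The brown bottle is at (451,18), the small one at (438,-272) and the box at (495,-387). The wide ring is nearest the front right, then middle, then narrow; the bay is at about (672,87). I'm moving to hover over the tall bottle.

```bash
python3 -m crank '[{"dp":[36,3,-20],"roll":0,"gripper":0},{"dp":[72,6,-40],"roll":0,"gripper":0},{"dp":[108,8,-60],"roll":0,"gripper":0},{"dp":[144,10,-80],"roll":0,"gripper":0},{"dp":[170,12,-92],"roll":0,"gripper":0},{"dp":[181,13,-98],"roll":0,"gripper":0},{"dp":[181,13,-98],"roll":0,"gripper":0},{"dp":[181,13,-98],"roll":0,"gripper":0}]'
python3 - <<'E'
from h import *
P,R=tool();print(P)
p=eyes.capture('wrist');save(p,'wrist1.png');print((-p['R'].T@p['t']).round(),p['R'].round(2))
for l,z in [('bottle_tall',0),('spare_1',0),('bottle_small',0),('slide_box',0),('ring_wide',5),('ring_middle',5),('ring_narrow',5)]:
  print(l,[(round(d['confidence'],2),np.round(d['centre']),onplane(p,d['centre'],z)[:2].round()) for d in models.spot_point(p,l)[:3]])
E
```

```text
time_s: 3.17
eef_pos: [427.0, -181.1, 240.3]
ee_rot: [0.5, -0.5, 0.5, -0.5]
force: [0.8, -0.2, -0.3]
grip_width: 0.999
[ 426.95098617 -181.12975012  240.34853782]
[ 427. -101.  360.] [[ 1.   -0.    0.  ]
 [-0.   -0.95  0.31]
 [ 0.   -0.31 -0.95]]
bottle_tall [(0.85, array([412., 298.]), array([ 595., -339.])), (0.75, array([226., 316.]), array([ 358., -364.])), (0.71, array([277., 175.]), array([ 425., -180.]))]
spare_1 [(0.83, array([282.,  79.]), array([430., -80.]))]
bottle_small [(0.95, array([286., 249.]), array([ 435., -270.]))]
slide_box [(0.63, array([331., 333.]), array([ 495., -391.]))]
ring_wide []
ring_middle []
ring_narrow []
```

View pics/wrist1.png

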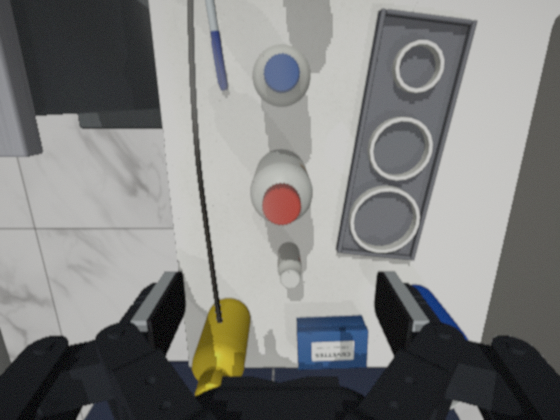

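Viewed 4 so far. In this wrist view the red cap is at (282,204), the small cap at (290,278) and the box top spans (297-367,316-368). The ring centres are at (419,67), (401,149) and (385,219).

```bash
python3 - <<'E'
from h import *
p=eyes.capture('wrist')
for n,uv,z in [('tallcap',(282,204),125),('smallcap',(290.5,278),68),('spare cap',(282,73),105),('narrow',(419,67),17),('middle',(401,149),17),('wide',(385,219),17),('c1',(383,10),14),('c2',(476,22),14),('c3',(414,260),14),('c4',(338,253),14),('boxTL',(297,320),32),('boxTR',(366,317),32)]:
  print(n,onplane(p,uv,z)[:2].round(1))
# ring ellipses
g=cv2.cvtColor(p['color'],cv2.COLOR_RGB2GRAY); m=(g>150).astype('uint8'); m[:,:340]=0;m[270:]=0
n,l,st,c=cv2.connectedComponentsWithStats(m)
for i in range(1,n):
  if 300<st[i,4]<6000:
    k,_=cv2.findContours((l==i).astype('uint8'),0,1); e=cv2.fitEllipse(k[0]); print(st[i],np.round(e[0],1),onplane(p,e[0],15)[:2].round(1))
E
```

```text
tallcap [ 429.3 -173.6]
smallcap [ 438.7 -269.2]
spare cap [429.1 -81.2]
narrow [561.5 -69.1]
middle [ 553.3 -147.5]
wide [ 544.6 -224.6]
c1 [522.9 -20.3]
c2 [610.7 -30. ]
c3 [ 584.6 -276.5]
c4 [ 495.4 -267.6]
boxTL [ 448.4 -346.1]
boxTR [ 529.5 -341.8]
[395  41  49  52 608] [419.3  66.4] [562.5 -68.4]
[370 118  63  63 799] [400.5 148.8] [ 553.5 -147.6]
[350 187  69  66 893] [384.1 219.9] [ 544.3 -226.4]
```

```bash
python3 -m crank '[{"dp":[-3,35,0.5],"roll":0,"gripper":0},{"dp":[-3,70,0.5],"roll":0,"gripper":0},{"dp":[-3,105,0.5],"roll":0,"gripper":0},{"dp":[-3,135,0.5],"roll":0,"gripper":0},{"dp":[-3,152,0.5],"roll":0,"gripper":0},{"dp":[-3,158,0.5],"roll":0,"gripper":0},{"dp":[-3,158,0.5],"roll":0,"gripper":0}]' 45
python3 - <<'E'
from h import *
p=eyes.capture('wrist');save(p,'wrist2.png')
E
```

```text
time_s: 4.2
eef_pos: [427.2, -177.7, 81.5]
ee_rot: [0.5, -0.5, 0.501, -0.499]
force: [0.1, -0.6, 0.2]
grip_width: 1.003
```

View pics/wrist2.png

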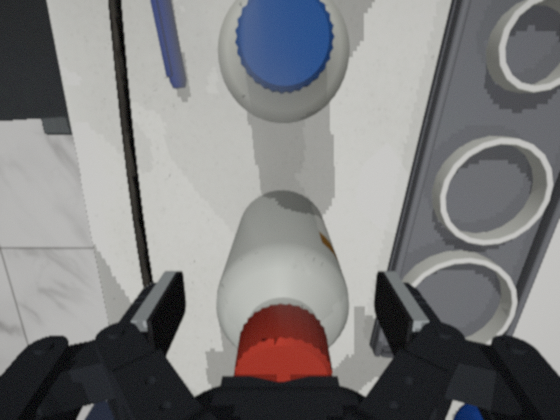

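View 5: the bottle is centred between the pads at column 283. I'll check its y from the base edge at (283,190), then grip.

```bash
python3 - <<'E'
from h import *
p=eyes.capture('wrist')
print(onplane(p,(283,190),0)-[0,27.5,0], onplane(p,(236,40),105), [proj(p,(428,y,85)).round() for y in(-150,-178)],[proj(p,(428+s*27.5,-178,85)).round() for s in(-1,1)])
E
python3 -m crank '[{"dp":[0,0,0],"roll":0,"gripper":255},{"dp":[0,0,0],"roll":0,"gripper":255},{"dp":[0,0,0],"roll":0,"gripper":255},{"dp":[0,0,0],"roll":0,"gripper":255},{"dp":[0,0,0],"roll":0,"gripper":255},{"dp":[0,0,0],"roll":0,"gripper":255},{"dp":[0,0,0],"roll":0,"gripper":255},{"dp":[0,0,0],"roll":0,"gripper":255}]' 45
```

```text
[ 430.21394739 -179.1868568     0.        ] [416.27451627 -82.2964567  105.        ] [array([280., 242.]), array([280., 304.])] [array([213., 304.]), array([346., 304.])]
time_s: 4.97
eef_pos: [428.0, -178.4, 83.4]
ee_rot: [-0.5, 0.5, -0.499, 0.501]
force: [-1.1, 0.2, 6.9]
grip_width: 0.621
```

```bash
python3 -m crank '[{"dp":[0,-20,0],"roll":0,"gripper":255},{"dp":[0,-45,0],"roll":0,"gripper":255},{"dp":[4,-50,10],"roll":0,"gripper":255},{"dp":[14,-50,35],"roll":0,"gripper":255},{"dp":[26,-50,64],"roll":0,"gripper":255},{"dp":[37,-50,92],"roll":0,"gripper":255},{"dp":[44,-50,109],"roll":0,"gripper":255},{"dp":[47.5,-50,117],"roll":0,"gripper":255},{"dp":[47.5,-50,117],"roll":0,"gripper":255},{"dp":[47.5,-50,117],"roll":0,"gripper":255}]'
python3 - <<'E'
from h import *
p=eyes.capture('wrist');save(p,'w3.png');print([onplane(p,d['centre'],5).round() for d in models.spot_point(p,'ring_wide')])
p=eyes.capture('side');save(p,'s3.png',(200,120,400,300),3)
E
```

```text
time_s: 5.8
eef_pos: [544.1, -225.2, 131.9]
ee_rot: [0.5, -0.5, 0.5, -0.5]
force: [-0.9, 0.4, -2.8]
grip_width: 0.615
[array([ 439., -270.,    5.])]
```

View pics/w3.png

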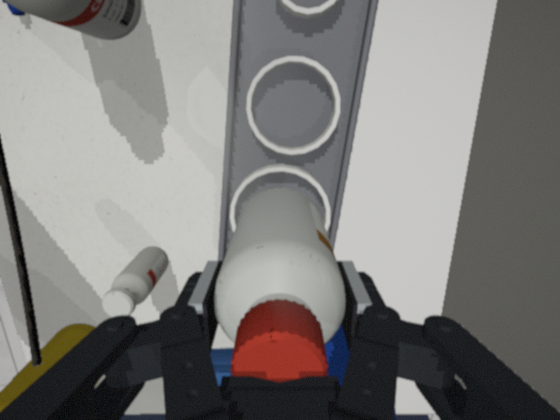

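View 6: the bottle is held over the wide ring, whose columns run 230-331, so its centre is at 280.5. That lines up in x. The middle ring spans rows 56-155.

```bash
python3 - <<'E'
from h import *
p=eyes.capture('wrist')
print('mid',onplane(p,(294,105.5),16).round(1),'wide top edge',onplane(p,(280.5,165),17).round(1),'base edge',onplane(p,(277,187),50).round(1))
E
python3 -m crank '[{"dp":[0,15,0],"roll":0,"gripper":255},{"dp":[0,27,0],"roll":0,"gripper":255},{"dp":[0,36,0],"roll":0,"gripper":255},{"dp":[0,41,0],"roll":0,"gripper":255},{"dp":[0,43,0],"roll":0,"gripper":255},{"dp":[0,44,0],"roll":0,"gripper":255},{"dp":[0,44,0],"roll":0,"gripper":255}]'
```

```text
mid [ 553.9 -147.8   16. ] wide top edge [ 544.7 -188.8   17. ] base edge [ 542.4 -196.7   50. ]
time_s: 6.58
eef_pos: [544.7, -225.6, 88.7]
ee_rot: [-0.5, 0.5, -0.5, 0.5]
force: [0.1, -0.5, -2.5]
grip_width: 0.618
```

```bash
python3 -m crank '[{"dp":[2,0.5,0],"roll":0,"gripper":255},{"dp":[2,1,0],"roll":0,"gripper":255},{"dp":[2,1.5,0],"roll":0,"gripper":255},{"dp":[2,1.5,0],"roll":0,"gripper":255}]'
```

```text
time_s: 6.92
eef_pos: [545.0, -228.0, 88.5]
ee_rot: [-0.5, 0.5, -0.499, 0.501]
force: [-3.0, 2.3, 8.5]
grip_width: 0.621
```

```bash
python3 -m crank '[{"dp":[0,-0.5,0],"roll":0,"gripper":0},{"dp":[0,-0.5,0],"roll":0,"gripper":0},{"dp":[0,-0.5,0],"roll":0,"gripper":0},{"dp":[0,-0.5,0],"roll":0,"gripper":0},{"dp":[0,-0.5,0],"roll":0,"gripper":0},{"dp":[0,-0.5,0],"roll":0,"gripper":0},{"dp":[0,-15,0],"roll":0,"gripper":0},{"dp":[0,-50,0],"roll":0,"gripper":0},{"dp":[0,-90,0],"roll":0,"gripper":0},{"dp":[0,-130,0],"roll":0,"gripper":0}]'
python3 - <<'E'
from h import *
p=eyes.capture('wrist')
for l,z in [('ring_wide',5),('ring_middle',5),('bottle_tall',5)]: print(l,[(round(d['confidence'],2),np.round(d['centre']),onplane(p,d['centre'],z)[:2].round()) for d in models.spot_point(p,l)[:3]])
p=eyes.capture('side');save(p,'s4.png',(190,110,390,310),3)
print([ (d['confidence'],onplane(p,d['centre'],5)[:2].round()) for d in models.spot_point(p,'bottle_tall')])
E
```

```text
time_s: 7.75
eef_pos: [544.1, -227.3, 218.1]
ee_rot: [0.5, -0.5, 0.5, -0.5]
force: [0.7, -0.2, 0.6]
grip_width: 1.001
ring_wide []
ring_middle []
bottle_tall [(0.95, array([124., 296.]), array([ 363., -363.])), (0.91, array([322., 275.]), array([ 593., -335.])), (0.87, array([280., 185.]), array([ 545., -230.]))]
[(0.96, array([ 592., -345.])), (0.82, array([ 536., -222.])), (0.81, array([ 359., -365.]))]
```

View pics/s4.png

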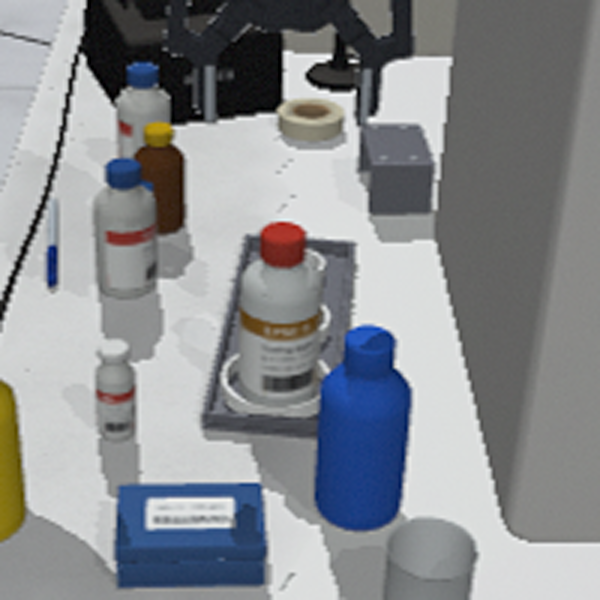

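View 7: the tall bottle stands upright inside the wide ring. Next I'll hover over the brown bottle.

```bash
python3 -m crank '[{"dp":[-36,0,-14],"roll":0,"gripper":0},{"dp":[-72,0,-27],"roll":0,"gripper":0},{"dp":[-108,0,-40],"roll":0,"gripper":0},{"dp":[-144,0,-54],"roll":0,"gripper":0},{"dp":[-180,0,-67],"roll":0,"gripper":0},{"dp":[-215,0,-80],"roll":0,"gripper":0},{"dp":[-238,0,-90],"roll":0,"gripper":0},{"dp":[-245,0,-92],"roll":0,"gripper":0},{"dp":[-245,0,-92],"roll":0,"gripper":0},{"dp":[-245,0,-92],"roll":0,"gripper":0}]'
python3 - <<'E'
from h import *
p=eyes.capture('wrist');save(p,'w5.png')
for l,z in [('bottle_brown',0),('spare_1',0),('slide_bay',0)]: print(l,[(round(d['confidence'],2),np.round(d['centre']),onplane(p,d['centre'],z)[:2].round(1)) for d in models.spot_point(p,l)[:3]])
E
```

```text
time_s: 8.88
eef_pos: [452.7, 17.1, 216.2]
ee_rot: [-0.5, 0.5, -0.5, 0.5]
force: [0.2, -0.7, -0.3]
grip_width: 1.002
bottle_brown [(0.79, array([278., 179.]), array([451.7,  19.9]))]
spare_1 [(0.87, array([254.,  85.]), array([428.6, 111.7])), (0.57, array([260., 267.]), array([430.2, -82.5]))]
slide_bay [(0.92, array([510., 112.]), array([678.3,  86.7]))]
```

View pics/w5.png

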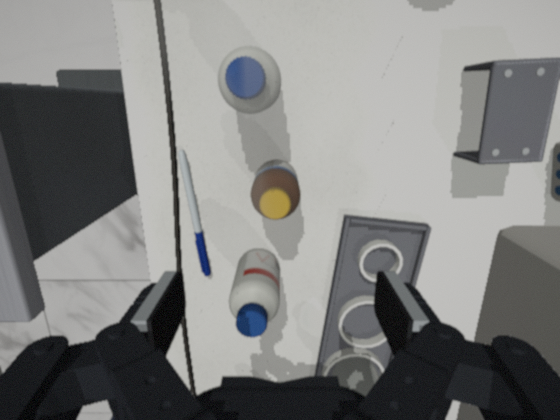

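View 8: the brown cap is at (275,204). The bay's top corners are at (494,62), (558,58), (543,162) and (481,163), and its wall feet are at (465,67) and (455,155).

```bash
python3 - <<'E'
from h import *
p=eyes.capture('wrist')
print('cap',onplane(p,(275,204),90).round(1),'base edge',onplane(p,(274,161),0).round(1))
for uv,z in [((494,62),48),((558,58),48),((543,162),48),((481,163),48),((465,67),0),((455,155),0)]: print(onplane(p,uv,z).round(1))
E
```

```text
cap [449.5  19.9  90. ] base edge [447.3  38.1   0. ]
[625.6 126.4  48. ]
[676.3 129.3  48. ]
[685.1  45.4  48. ]
[630.7  44.6  48. ]
[627.9 127.    0. ]
[632.1  44.1   0. ]
```

```bash
python3 -m crank '[{"dp":[-1,35,-2],"roll":0,"gripper":0},{"dp":[-1,70,-2],"roll":0,"gripper":0},{"dp":[-1,105,-2],"roll":0,"gripper":0},{"dp":[-1,140,-2],"roll":0,"gripper":0},{"dp":[-1,156,-2],"roll":0,"gripper":0},{"dp":[-1,162,-2],"roll":0,"gripper":0},{"dp":[-1,162,-2],"roll":0,"gripper":0}]'
python3 -m crank '[{"dp":[0,0,0],"roll":0,"gripper":255},{"dp":[0,0,0],"roll":0,"gripper":255},{"dp":[0,0,0],"roll":0,"gripper":255},{"dp":[0,0,0],"roll":0,"gripper":255},{"dp":[0,0,0],"roll":0,"gripper":255},{"dp":[0,0,0],"roll":0,"gripper":255},{"dp":[0,0,0],"roll":0,"gripper":255},{"dp":[0,0,0],"roll":0,"gripper":255},{"dp":[0,0,0],"roll":0,"gripper":255}]' 40
```

```text
time_s: 9.72
eef_pos: [450.2, 18.2, 53.9]
ee_rot: [0.499, -0.5, 0.501, -0.5]
force: [0.5, -0.4, 0.4]
grip_width: 0.999
time_s: 10.47
eef_pos: [451.1, 18.3, 55.9]
ee_rot: [-0.5, 0.5, -0.499, 0.501]
force: [-1.7, -0.3, 7.3]
grip_width: 0.49
```

```bash
python3 -m crank '[{"dp":[0,-20,0],"roll":0,"gripper":255},{"dp":[0,-50,0],"roll":0,"gripper":255},{"dp":[5,-75,15],"roll":0,"gripper":255},{"dp":[20,-80,45],"roll":0,"gripper":255},{"dp":[50,-80,70],"roll":0,"gripper":255},{"dp":[83,-80,85],"roll":0,"gripper":255},{"dp":[116,-75,95],"roll":0,"gripper":255},{"dp":[145,-65,101],"roll":0,"gripper":255},{"dp":[160,-55,103],"roll":0,"gripper":255},{"dp":[166,-50,103],"roll":0,"gripper":255}]'
python3 -m crank '[{"dp":[0,0,0],"roll":0,"gripper":255},{"dp":[0,0,0],"roll":0,"gripper":255}]'
python3 - <<'E'
from h import *
p=eyes.capture('wrist');save(p,'w6.png')
for l,z in [('ring_middle',5),('ring_narrow',5)]: print(l,[(round(d['confidence'],2),np.round(d['centre']),onplane(p,d['centre'],z)[:2].round(1)) for d in models.spot_point(p,l)[:3]])
E
```

```text
time_s: 11.3
eef_pos: [553.2, -149.3, 103.7]
ee_rot: [0.499, -0.5, 0.501, -0.5]
force: [-0.1, 0.6, -1.3]
grip_width: 0.491
time_s: 11.47
eef_pos: [553.2, -146.4, 104.8]
ee_rot: [0.5, -0.5, 0.5, -0.5]
force: [-0.4, 0.3, -0.3]
grip_width: 0.495
ring_middle []
ring_narrow []
```

View pics/w6.png

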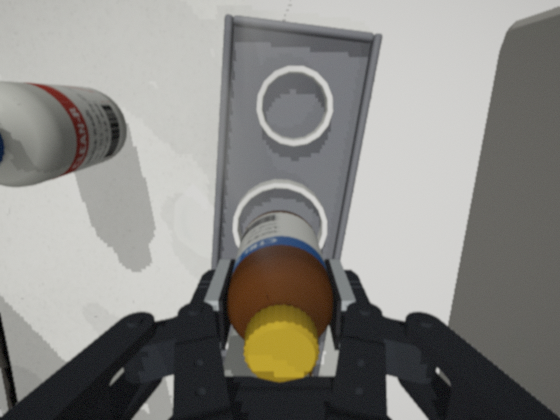

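View 9: the brown bottle is held over the middle ring (columns 233-328, top edge row 180), so it is aligned in x. The narrow ring is at (295,105).

```bash
python3 - <<'E'
from h import *
p=eyes.capture('wrist');P,_=tool();print(P)
print('narrow',onplane(p,(295,105),15).round(1),'mid center y',onplane(p,(280.5,180),17).round(1)-[0,32.5,0],'bottle y',onplane(p,(281,211),50).round(1)-[0,22,0])
E
python3 -m crank '[{"dp":[1,15,0.5],"roll":0,"gripper":255},{"dp":[1,28,0.5],"roll":0,"gripper":255},{"dp":[1,38,0.5],"roll":0,"gripper":255},{"dp":[1,42,0.5],"roll":0,"gripper":255},{"dp":[1,44,0.5],"roll":0,"gripper":255},{"dp":[1,45,0.5],"roll":0,"gripper":255},{"dp":[1,46,0.5],"roll":0,"gripper":255},{"dp":[1,46,0.5],"roll":0,"gripper":255}]'
```

```text
[ 553.69508545 -146.40421108  105.48581467]
narrow [563.3 -68.3  15. ] mid center y [ 554.6 -147.2   17. ] bottle y [ 554.7 -146.8   50. ]
time_s: 12.33
eef_pos: [553.7, -148.1, 61.0]
ee_rot: [-0.5, 0.5, -0.5, 0.5]
force: [-10.4, 3.4, 17.1]
grip_width: 0.49
```

```bash
python3 -m crank '[{"dp":[0,-1.5,0],"roll":0,"gripper":0},{"dp":[0,-1.5,0],"roll":0,"gripper":0},{"dp":[0,-1.5,0],"roll":0,"gripper":0},{"dp":[0,-1.5,0],"roll":0,"gripper":0},{"dp":[0,-1.5,0],"roll":0,"gripper":0},{"dp":[0,-1.5,0],"roll":0,"gripper":0},{"dp":[0,-15,0],"roll":0,"gripper":0},{"dp":[0,-50,0],"roll":0,"gripper":0},{"dp":[0,-90,0],"roll":0,"gripper":0},{"dp":[0,-130,0],"roll":0,"gripper":0}]'
python3 -m crank '[{"dp":[20,-10,-20],"roll":0,"gripper":0},{"dp":[45,-10,-45],"roll":0,"gripper":0},{"dp":[70,-10,-68],"roll":0,"gripper":0},{"dp":[95,-10,-90],"roll":0,"gripper":0},{"dp":[115,-10,-108],"roll":0,"gripper":0},{"dp":[122,-10,-116],"roll":0,"gripper":0},{"dp":[122,-10,-116],"roll":0,"gripper":0},{"dp":[122,-10,-116],"roll":0,"gripper":0}]'
python3 - <<'E'
from h import *
p=eyes.capture('wrist');save(p,'w7.png')
for l,z in [('bottle_small',0),('bottle_brown',5),('slide_box',0)]: print(l,[(round(d['confidence'],2),np.round(d['centre']),onplane(p,d['centre'],z)[:2].round(1)) for d in models.spot_point(p,l)[:3]])
E
```

```text
time_s: 13.17
eef_pos: [553.6, -148.3, 190.0]
ee_rot: [0.5, -0.5, 0.5, -0.5]
force: [-0.1, -0.2, -0.1]
grip_width: 0.999
time_s: 13.83
eef_pos: [438.2, -270.3, 198.8]
ee_rot: [0.5, -0.5, 0.5, -0.5]
force: [0.2, -0.5, -0.1]
grip_width: 0.998
bottle_small [(0.94, array([276., 189.]), array([ 435.6, -273.9]))]
bottle_brown [(0.93, array([416.,  50.]), array([ 556.5, -147.8]))]
slide_box [(0.81, array([330., 292.]), array([ 494.3, -392.2]))]
```

View pics/w7.png

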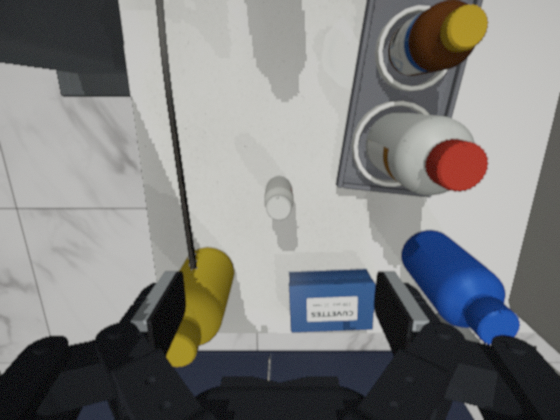

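View 10: the brown and tall bottles both stand in their rings. The small cap is at (278,206), and the box top's corners are at about (290,281), (374,278), (372,328) and (291,331).

```bash
python3 - <<'E'
from h import *
p=eyes.capture('wrist');P,_=tool();print(P)
print('cap',onplane(p,(278,206),68).round(1),'base edge y',onplane(p,(278,175),0).round(1)-[0,13,0])
for uv in [(290,281),(374,278),(372,328),(291,331)]: print(onplane(p,uv,32).round(1))
E
```

```text
[ 438.63548393 -269.71857853  198.71576205]
cap [ 437.8 -269.2   68. ] base edge y [ 437.5 -271.8    0. ]
[ 449.6 -358.4   32. ]
[ 532.2 -354.8   32. ]
[ 535.6 -413.6   32. ]
[ 451.3 -417.5   32. ]
```

```bash
python3 -m crank '[{"dp":[0.5,35,-0.5],"roll":0,"gripper":0},{"dp":[0.5,70,-0.5],"roll":0,"gripper":0},{"dp":[0.5,105,-0.5],"roll":0,"gripper":0},{"dp":[0.5,137,-0.5],"roll":0,"gripper":0},{"dp":[0.5,152,-0.5],"roll":0,"gripper":0},{"dp":[0.5,158,-0.5],"roll":0,"gripper":0},{"dp":[0.5,158,-0.5],"roll":0,"gripper":0}]'
python3 -m crank '[{"dp":[0,0,0],"roll":0,"gripper":100},{"dp":[0,0,0],"roll":0,"gripper":150},{"dp":[0,0,0],"roll":0,"gripper":170},{"dp":[0,0,0],"roll":0,"gripper":255},{"dp":[0,0,0],"roll":0,"gripper":255},{"dp":[0,0,0],"roll":0,"gripper":255},{"dp":[0,0,0],"roll":0,"gripper":255},{"dp":[0,0,0],"roll":0,"gripper":255},{"dp":[0,0,0],"roll":0,"gripper":255},{"dp":[0,0,0],"roll":0,"gripper":255}]' 25
```

```text
time_s: 14.67
eef_pos: [437.5, -270.3, 39.9]
ee_rot: [0.5, -0.5, 0.501, -0.499]
force: [-0.1, 0.9, 0.6]
grip_width: 0.999
time_s: 15.5
eef_pos: [437.7, -271.2, 41.5]
ee_rot: [-0.5, 0.5, -0.5, 0.5]
force: [-1.2, 1.4, 5.4]
grip_width: 0.291
```

```bash
python3 -m crank '[{"dp":[0,-25,0],"roll":0,"gripper":255},{"dp":[0,-60,0],"roll":0,"gripper":255},{"dp":[0,-98,0],"roll":0,"gripper":255},{"dp":[0,-130,0],"roll":0,"gripper":255},{"dp":[-10,-150,6],"roll":0,"gripper":255},{"dp":[-40,-155,24],"roll":0,"gripper":255},{"dp":[-75,-155,46],"roll":0,"gripper":255},{"dp":[-110,-155,68],"roll":0,"gripper":255},{"dp":[-145,-155,90],"roll":0,"gripper":255},{"dp":[-175,-155,108],"roll":0,"gripper":255}]'
python3 -m crank '[{"dp":[-22,0,14],"roll":0,"gripper":255},{"dp":[-28,5,17.5],"roll":0,"gripper":255},{"dp":[-28,30,17.5],"roll":0,"gripper":255},{"dp":[-28,65,17.5],"roll":0,"gripper":255},{"dp":[-28,95,17.5],"roll":0,"gripper":255},{"dp":[-28,110,17.5],"roll":0,"gripper":255},{"dp":[-28,110,17.5],"roll":0,"gripper":255},{"dp":[-28,110,17.5],"roll":0,"gripper":255}]'
python3 - <<'E'
from h import *
p=eyes.capture('wrist');save(p,'w8.png');P,_=tool();print(P)
E
```

```text
time_s: 16.33
eef_pos: [546.4, -93.6, 195.9]
ee_rot: [0.5, -0.5, 0.5, -0.5]
force: [0.5, -1.0, -0.8]
grip_width: 0.294
time_s: 17.0
eef_pos: [562.8, -68.4, 85.7]
ee_rot: [0.5, -0.5, 0.5, -0.5]
force: [0.2, -0.0, 0.3]
grip_width: 0.293
[563.38653185 -68.552815    86.80606709]
```

View pics/w8.png

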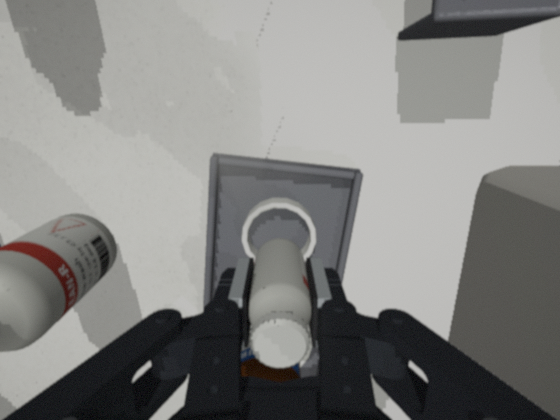

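View 11: the small bottle is held over the narrow ring (columns 242-317, top edge row 198) and lined up. Lowering it now.

```bash
python3 - <<'E'
from h import *
p=eyes.capture('wrist')
print('ring y',onplane(p,(280,198),17).round(1)-[0,23.5,0],'bottle y',onplane(p,(280,239),45).round(1)-[0,13,0])
E
python3 -m crank '[{"dp":[0,15,0],"roll":0,"gripper":255},{"dp":[0,27,0],"roll":0,"gripper":255},{"dp":[0,34,0],"roll":0,"gripper":255},{"dp":[0,37,0],"roll":0,"gripper":255},{"dp":[0,38.5,0],"roll":0,"gripper":255},{"dp":[0,39.5,0],"roll":0,"gripper":255},{"dp":[0,40,0],"roll":0,"gripper":255},{"dp":[0,40,0],"roll":0,"gripper":255}]'
```

```text
ring y [564.  -67.2  17. ] bottle y [563.9 -71.3  45. ]
time_s: 17.77
eef_pos: [563.2, -68.1, 46.5]
ee_rot: [-0.5, 0.5, -0.5, 0.5]
force: [-1.8, 0.3, 3.4]
grip_width: 0.298
```

```bash
python3 -m crank '[{"dp":[0,-0.5,0],"roll":0,"gripper":0},{"dp":[0,-0.5,0],"roll":0,"gripper":0},{"dp":[0,-0.5,0],"roll":0,"gripper":0},{"dp":[0,-0.5,0],"roll":0,"gripper":0},{"dp":[0,-0.5,0],"roll":0,"gripper":0},{"dp":[0,-0.5,0],"roll":0,"gripper":0},{"dp":[0,-20,0],"roll":0,"gripper":0},{"dp":[0,-60,0],"roll":0,"gripper":0},{"dp":[0,-100,0],"roll":0,"gripper":0},{"dp":[0,-140,0],"roll":0,"gripper":0}]'
python3 - <<'E'
from h import *
p=eyes.capture('wrist');save(p,'w9.png')
for l in ('bottle_small','slide_bay'):print(l,[(round(d['confidence'],2),onplane(p,d['centre'],0)[:2].round(1)) for d in models.spot_point(p,l)[:3]])
s=ctrl.sense();print(s['joints'].round(2),s['eef_pos'])
E
```

```text
time_s: 18.6
eef_pos: [562.6, -67.9, 187.4]
ee_rot: [0.5, -0.5, 0.5, -0.5]
force: [0.1, 0.4, -1.3]
grip_width: 0.998
bottle_small [(0.87, array([560. , -69.8]))]
slide_bay [(0.95, array([676.1,  85.9]))]
[-0.33  0.46  1.46  0.    1.22 -0.33] [564.12072419 -68.31079834 188.78506926]
```

View pics/w9.png

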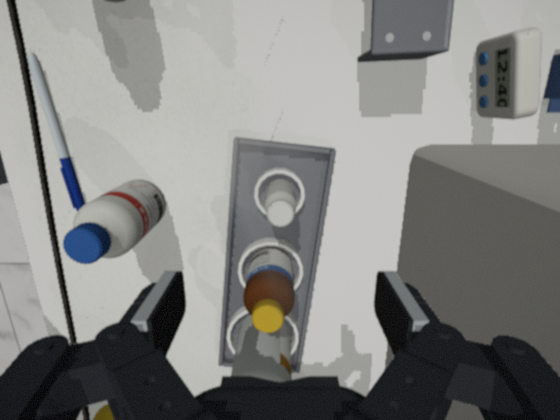

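View 12: all three bottles stand in their rings, with the small cap at (281,208). Now the box: I'll hover behind its centre and turn +92.6°.

```bash
python3 -m crank '[{"dp":[20,-10,-8],"roll":-0.12,"gripper":0},{"dp":[52,-15,-18],"roll":-0.24,"gripper":0},{"dp":[86,-15,-28],"roll":-0.36,"gripper":0},{"dp":[120,-15,-38],"roll":-0.48,"gripper":0},{"dp":[155,-15,-48],"roll":-0.6,"gripper":0},{"dp":[190,-15,-58],"roll":-0.72,"gripper":0},{"dp":[225,-15,-68],"roll":-0.84,"gripper":0},{"dp":[260,-15,-78],"roll":-0.96,"gripper":0},{"dp":[295,-15,-88],"roll":-1.08,"gripper":0},{"dp":[319,-15,-95],"roll":-1.2,"gripper":0}]'
python3 -m crank '[{"dp":[0,0,0],"roll":-0.12,"gripper":0},{"dp":[0,0,0],"roll":-0.24,"gripper":0},{"dp":[0,0,0],"roll":-0.36,"gripper":0},{"dp":[0,0,0],"roll":-0.416,"gripper":0},{"dp":[0,0,0],"roll":-0.416,"gripper":0},{"dp":[0,0,0],"roll":-0.416,"gripper":0},{"dp":[0,0,0],"roll":-0.416,"gripper":0}]'
python3 - <<'E'
from h import *
p=eyes.capture('wrist');save(p,'w10.png');P,R=tool();print(P,R.round(3))
s=ctrl.sense();print(s['joints'].round(2),(-p['R'].T@p['t']).round())
print([(d['confidence'],onplane(p,d['centre'],0).round(1)) for d in models.spot_point(p,'slide_box')])
# contour of blue box top
E
```

```text
time_s: 19.58
eef_pos: [466.4, -389.6, 199.1]
ee_rot: [0.696, -0.695, 0.13, -0.128]
force: [-0.8, 0.0, 0.3]
grip_width: 1.002
time_s: 20.17
eef_pos: [467.9, -386.8, 200.1]
ee_rot: [0.707, -0.707, -0.015, 0.016]
force: [0.5, -0.3, 0.7]
grip_width: 1.001
[ 467.931506   -386.87037729  200.26813986] [[ 0.999 -0.001 -0.044]
 [ 0.044  0.001  0.999]
 [-0.001 -1.     0.001]]
[-0.88  0.54  1.31 -0.    1.3  -2.5 ] [ 388. -390.  320.]
[(0.76, array([ 492.1, -390. ,    0. ])), (0.43, array([ 556. , -144.2,    0. ]))]
```

View pics/w10.png

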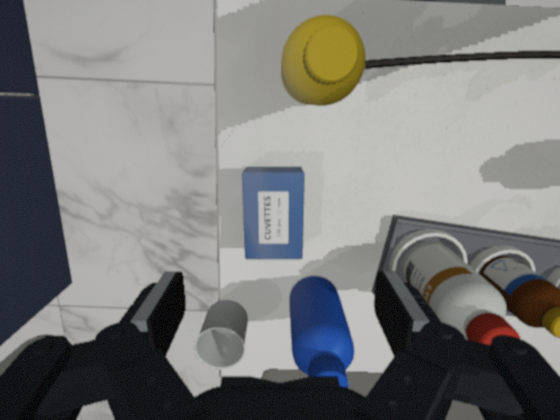

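View 13: the box top spans columns 244-304 and rows 175-259, with no obstacle beside it. The yellow bottle is at (322,60) and the cabinet is far off.

```bash
python3 - <<'E'
from h import *
p=eyes.capture('wrist')
hsv=cv2.cvtColor(p['color'],cv2.COLOR_RGB2HSV); m=cv2.inRange(hsv,(95,90,30),(125,255,255)); m[:,:230]=0;m[:,315:]=0;m[:160]=0;m[265:]=0
k,_=cv2.findContours(m,0,2);k=max(k,key=cv2.contourArea);print(cv2.boundingRect(k),cv2.minAreaRect(k))
for uv,z in [((244,175),32),((304,175),32),((303,259),32),((246,259),32),((243,167),0),((304,167),0)]: print(onplane(p,uv,z).round(1))
E
```

```text
(262, 171, 42, 87) ((282.5, 214.0), (86.0, 41.0), 90.0)
[ 452.5 -418.8   32. ]
[ 450.1 -365.3   32. ]
[ 533.  -360.7   32. ]
[ 535.5 -415.9   32. ]
[ 451.6 -423.1    0. ]
[ 449.  -363.1    0. ]
```

```bash
python3 -m crank '[{"dp":[0.5,35,-4.4],"roll":0,"gripper":0},{"dp":[0.5,70,-4.4],"roll":0,"gripper":0},{"dp":[0.5,105,-4.4],"roll":0,"gripper":0},{"dp":[0.5,138,-4.4],"roll":0,"gripper":0},{"dp":[0.5,160,-4.4],"roll":0,"gripper":0},{"dp":[0.5,170,-4.4],"roll":0,"gripper":0},{"dp":[0.5,173,-4.4],"roll":0,"gripper":0},{"dp":[0.5,173,-4.4],"roll":0,"gripper":0}]'
python3 -m crank '[{"dp":[0,0,0],"roll":0,"gripper":255},{"dp":[0,0,0],"roll":0,"gripper":255},{"dp":[0,0,0],"roll":0,"gripper":255},{"dp":[0,0,0],"roll":0,"gripper":255},{"dp":[0,0,0],"roll":0,"gripper":255},{"dp":[0,0,0],"roll":0,"gripper":255},{"dp":[0,0,0],"roll":0,"gripper":255},{"dp":[0,0,0],"roll":0,"gripper":255}]' 40
```

```text
time_s: 20.98
eef_pos: [468.9, -391.6, 28.2]
ee_rot: [-0.707, 0.707, 0.016, -0.016]
force: [0.2, 0.7, -0.1]
grip_width: 1.001
time_s: 21.65
eef_pos: [469.3, -392.0, 29.5]
ee_rot: [-0.706, 0.708, 0.017, -0.015]
force: [-0.9, 0.9, 6.1]
grip_width: 0.657
```

```bash
python3 -m crank '[{"dp":[0,-25,0],"roll":0,"gripper":255},{"dp":[0,-60,0],"roll":0,"gripper":255},{"dp":[0,-98,0],"roll":0,"gripper":255},{"dp":[0,-130,0],"roll":0,"gripper":255},{"dp":[0,-150,0],"roll":0,"gripper":255},{"dp":[3,-155,20],"roll":0,"gripper":255},{"dp":[10,-155,55],"roll":0,"gripper":255},{"dp":[17,-155,92],"roll":0,"gripper":255},{"dp":[24,-155,130],"roll":0,"gripper":255},{"dp":[30,-155,168],"roll":0,"gripper":255}]'
python3 -m crank '[{"dp":[7,0,38],"roll":0,"gripper":255},{"dp":[14,0,76],"roll":0,"gripper":255},{"dp":[21,0,114],"roll":0,"gripper":255},{"dp":[28,0,152],"roll":0,"gripper":255},{"dp":[35,0,190],"roll":-0.016,"gripper":255},{"dp":[42,0,228],"roll":-0.016,"gripper":255},{"dp":[49,0,262],"roll":-0.016,"gripper":255},{"dp":[54,0,288],"roll":-0.016,"gripper":255},{"dp":[55.5,0,300],"roll":-0.016,"gripper":255},{"dp":[55.5,0,300],"roll":-0.016,"gripper":255}]'
python3 - <<'E'
from h import *
p=eyes.capture('wrist');save(p,'w11.png');P,R=tool();print(P,R.round(3))
print([(d['confidence'],np.round(d['centre']),onplane(p,d['centre'],0).round(1)) for d in models.spot_point(p,'slide_bay')])
E
```

```text
time_s: 22.48
eef_pos: [491.0, -220.5, 183.4]
ee_rot: [-0.707, 0.707, 0.016, -0.016]
force: [1.9, 0.5, -0.7]
grip_width: 0.658
time_s: 23.32
eef_pos: [532.9, 82.0, 183.1]
ee_rot: [0.707, -0.707, -0.023, 0.022]
force: [0.7, -0.1, -0.2]
grip_width: 0.652
[532.87027162  80.42202732 183.05901707] [[ 0.998  0.    -0.063]
 [ 0.063 -0.     0.998]
 [ 0.    -1.    -0.   ]]
[]
```

View pics/w11.png

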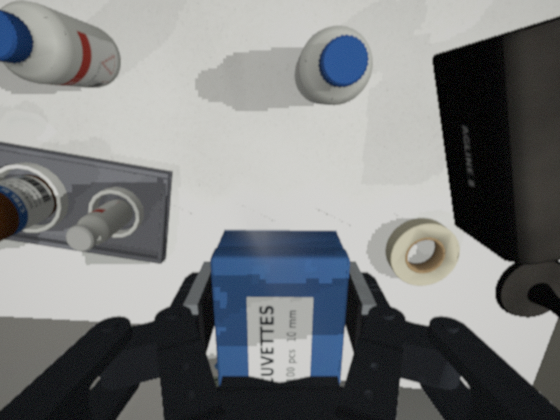

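View 14: the box is held square (columns 212-348). The tape roll is at (423,252), to the robot's left. I'm checking its clearance.

```bash
python3 - <<'E'
from h import *
p=eyes.capture('wrist')
for uv in [(423,250),(386,250),(425,285)]: print(onplane(p,uv,10).round())
# bay from fixed cameras: known corners
for n in('side','scene'):
  q=eyes.capture(n); print(n,[(round(d['confidence'],2),onplane(q,d['centre'],0)[:2].round(1)) for d in models.spot_point(q,'slide_bay')[:1]]); save(q,n+'12.png',(270,120,390,210) if n=='side' else (220,110,340,200),6)
E
```

```text
[583. 223.  10.]
[585. 187.  10.]
[621. 233.  10.]
side [(0.58, array([672.1,  87.3]))]
scene [(0.6, array([676.8,  95.3]))]
```

View pics/side12.png

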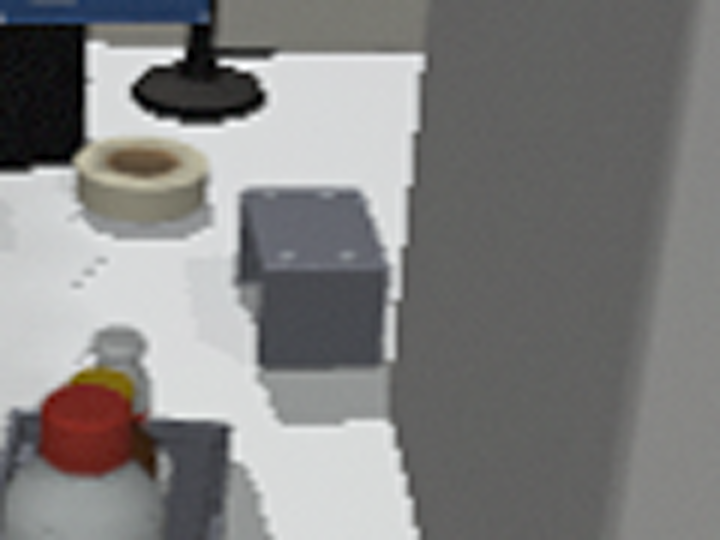

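View 15: the bay's near wall has top corners at (262,268) and (387,266) and bottom corners at (260,367) and (383,362). The far top corners are at (242,190) and (360,188). The tape is clear at y>187.

```bash
python3 - <<'E'
from h import *
q=eyes.capture('side')
for uv,z in [((262,268),48),((387,266),48),((360,188),48),((242,190),48),((260,367),0),((383,362),0)]:
  print(onplane(q,(270+uv[0]/6,120+uv[1]/6),z).round(1))
E
```

```text
[627.6  42.4  48. ]
[681.7  46.8  48. ]
[678.7 127.5  48. ]
[624.5 122.6  48. ]
[630.   42.6   0. ]
[684.8  49.5   0. ]
```

```bash
python3 -m crank '[{"dp":[0,30,-1.5],"roll":0,"gripper":255},{"dp":[0,65,-1.5],"roll":0,"gripper":255},{"dp":[0,100,-1.5],"roll":0,"gripper":255},{"dp":[0,130,-1.5],"roll":0,"gripper":255},{"dp":[0,146,-1.5],"roll":0,"gripper":255},{"dp":[0,151,-1.5],"roll":0,"gripper":255},{"dp":[0,151,-1.5],"roll":0,"gripper":255},{"dp":[0,151,-1.5],"roll":0,"gripper":255}]'
python3 - <<'E'
from h import *
P,R=tool();print(P,go(608.4,82.7,31))
p=eyes.capture('side');save(p,'s13.png',(240,110,390,222),5)
E
```

```text
time_s: 24.38
eef_pos: [533.5, 78.2, 32.5]
ee_rot: [-0.707, 0.707, 0.022, -0.021]
force: [-0.7, -0.2, -0.8]
grip_width: 0.653
[533.54592135  78.18228182  32.45476707] [75.   1.5 -0. ]
```

View pics/s13.png

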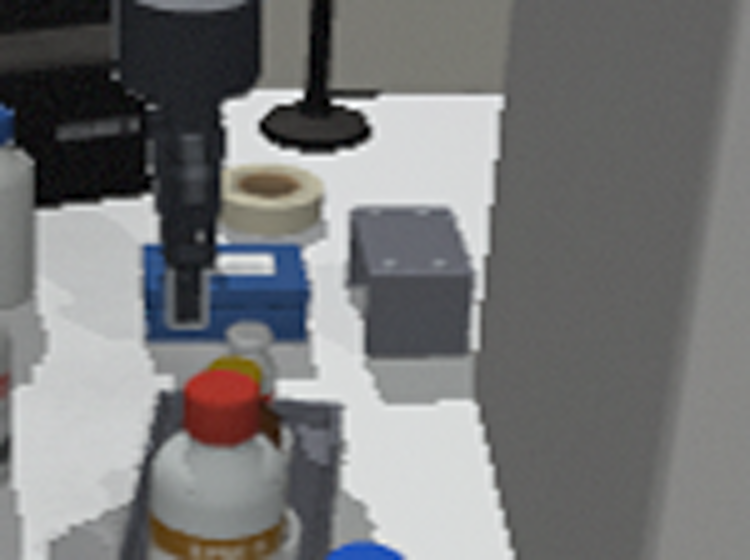

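View 16, the last one allowed: the box is level and lined up in front of the bay. Sliding it in, slowly at the end.

```bash
python3 -m crank '[{"dp":[10,0,0],"roll":0,"gripper":255},{"dp":[22,0,0.5],"roll":0,"gripper":255},{"dp":[35,0,0.5],"roll":0,"gripper":255},{"dp":[46,0.5,0.5],"roll":0,"gripper":255},{"dp":[55,1,0.5],"roll":0,"gripper":255},{"dp":[62,1.5,0.5],"roll":0,"gripper":255},{"dp":[66,2,0.5],"roll":0,"gripper":255},{"dp":[66,2,0.5],"roll":0,"gripper":255},{"dp":[66,2,0.5],"roll":0,"gripper":255}]'
python3 -m crank '[{"dp":[1,0,0],"roll":0,"gripper":255},{"dp":[2,0,0],"roll":0,"gripper":255},{"dp":[3,0,0],"roll":0,"gripper":255},{"dp":[4,0,0],"roll":0,"gripper":255}]'
```

```text
time_s: 25.18
eef_pos: [598.7, 83.0, 29.9]
ee_rot: [-0.707, 0.707, 0.022, -0.022]
force: [-0.1, 0.1, -1.3]
grip_width: 0.654
time_s: 25.52
eef_pos: [602.9, 83.3, 29.9]
ee_rot: [0.707, -0.707, -0.022, 0.022]
force: [0.5, -1.3, -0.6]
grip_width: 0.648
```

```bash
python3 -m crank '[{"dp":[1,0,0],"roll":0,"gripper":255},{"dp":[2,0,0],"roll":0,"gripper":255},{"dp":[3,0,0],"roll":0,"gripper":255}]'
python3 -m crank '[{"dp":[1,0,0],"roll":0,"gripper":255},{"dp":[2,0,0],"roll":0,"gripper":255}]'
python3 -m crank '[{"dp":[1,0,0],"roll":0,"gripper":255},{"dp":[1,0,0],"roll":0,"gripper":255}]'
```

```text
time_s: 25.77
eef_pos: [606.0, 83.5, 29.8]
ee_rot: [0.707, -0.707, -0.022, 0.022]
force: [0.8, 0.6, -0.5]
grip_width: 0.652
time_s: 25.93
eef_pos: [608.0, 83.6, 29.8]
ee_rot: [-0.707, 0.707, 0.022, -0.022]
force: [0.1, 0.1, -0.1]
grip_width: 0.652
time_s: 26.1
eef_pos: [609.1, 83.6, 29.8]
ee_rot: [-0.707, 0.707, 0.022, -0.022]
force: [0.2, 0.5, -0.7]
grip_width: 0.656
```

```bash
python3 -m crank '[{"dp":[1,0,0],"roll":0,"gripper":255},{"dp":[1,0,0],"roll":0,"gripper":255}]'
python3 -m crank '[{"dp":[1,0,0],"roll":0,"gripper":255},{"dp":[1,0,0],"roll":0,"gripper":255}]'
python3 - <<'E'
from h import *
s=ctrl.sense();print(s['force'])
q=eyes.capture('side')
hsv=cv2.cvtColor(q['color'],cv2.COLOR_RGB2HSV); m=cv2.inRange(hsv,(100,110,30),(125,255,255)); m[:,:280]=0;m[:,360:]=0;m[:150]=0;m[200:]=0
ys,xs=np.where(m);print(xs.min(),xs.max(),ys.min(),ys.max())
print([onplane(q,(xs.min(),r),z).round(1) for r,z in((ys.max(),0),(ys.min(),32))])
E
```

```text
time_s: 26.27
eef_pos: [610.0, 83.7, 29.8]
ee_rot: [0.707, -0.707, -0.022, 0.022]
force: [-0.5, -0.2, -0.5]
grip_width: 0.653
time_s: 26.43
eef_pos: [610.9, 83.8, 29.8]
ee_rot: [0.707, -0.707, -0.022, 0.022]
force: [-0.7, 1.1, -0.5]
grip_width: 0.651
[-0.74372589  1.05594052 -0.47289667]
297 312 159 177
[array([588. ,  64.4,   0. ]), array([588.3, 108.3,  32. ])]
```

```bash
python3 -m crank '[{"dp":[1,0,0],"roll":0,"gripper":255},{"dp":[1,0,0],"roll":0,"gripper":255}]'
python3 -m crank '[{"dp":[1,0,0],"roll":0,"gripper":255},{"dp":[1,0,0],"roll":0,"gripper":255}]'
```

```text
time_s: 26.65
eef_pos: [611.0, 83.9, 29.6]
ee_rot: [0.707, -0.707, -0.021, 0.023]
force: [-6.3, -1.1, 2.3]
grip_width: 0.65
time_s: 26.82
eef_pos: [611.1, 83.9, 29.6]
ee_rot: [-0.707, 0.707, 0.02, -0.024]
force: [-10.7, -2.0, 6.5]
grip_width: 0.654
```

```bash
python3 -m crank '[{"dp":[-2,0,0],"roll":0,"gripper":255},{"dp":[-2,0,0],"roll":0,"gripper":0},{"dp":[-2,0,0],"roll":0,"gripper":0},{"dp":[-2,0,0],"roll":0,"gripper":0},{"dp":[-2,0,0],"roll":0,"gripper":0},{"dp":[-2,0,0],"roll":0,"gripper":0},{"dp":[-3,-20,0],"roll":0,"gripper":0},{"dp":[-3,-50,0],"roll":0,"gripper":0},{"dp":[-20,-60,0],"roll":0,"gripper":255},{"dp":[-55,-60,0],"roll":0,"gripper":255}]'
python3 -m crank '[{"dp":[0,0,0],"roll":0,"gripper":255},{"dp":[0,0,0],"roll":0,"gripper":255},{"dp":[0,0,0],"roll":0,"gripper":255},{"dp":[0,15,0],"roll":0,"gripper":255},{"dp":[0,40,0],"roll":0,"gripper":255},{"dp":[0,55,0],"roll":0,"gripper":255},{"dp":[0,55,0],"roll":0,"gripper":255}]'
python3 - <<'E'
from h import *
P,R=tool();print(P)
q=eyes.capture('side')
hsv=cv2.cvtColor(q['color'],cv2.COLOR_RGB2HSV); m=cv2.inRange(hsv,(100,110,30),(125,255,255)); m[:,:280]=0;m[:,360:]=0;m[:150]=0;m[200:]=0
ys,xs=np.where(m);print(xs.min(),xs.max(),ys.min(),ys.max(),onplane(q,(xs.min(),ys.max()),0).round(1))
w=eyes.capture('wrist')
hsv=cv2.cvtColor(w['color'],cv2.COLOR_RGB2HSV); m=cv2.inRange(hsv,(100,110,30),(125,255,255)); n,l,st,c=cv2.connectedComponentsWithStats(m)
print([s.tolist() for s in st[1:] if s[4]>200])
E
```

```text
time_s: 27.65
eef_pos: [560.9, 80.2, 92.7]
ee_rot: [-0.707, 0.707, 0.024, -0.019]
force: [0.3, -0.7, -0.2]
grip_width: 0.748
time_s: 28.23
eef_pos: [557.4, 80.5, 31.8]
ee_rot: [0.707, -0.707, -0.02, 0.023]
force: [-0.2, -0.9, 0.5]
grip_width: -0.002
[557.4134868   80.50247739  31.84876486]
297 312 159 178 [587.8  58.6   0. ]
[[271, 346, 18, 38, 493]]
```

```bash
python3 -m crank '[{"dp":[6,0,0],"roll":0,"gripper":255},{"dp":[12,0,0],"roll":0,"gripper":255},{"dp":[16,0,0],"roll":0,"gripper":255},{"dp":[16,0,0],"roll":0,"gripper":255}]'
python3 -m crank '[{"dp":[1,0,0],"roll":0,"gripper":255},{"dp":[2,0,0],"roll":0,"gripper":255}]'
python3 -m crank '[{"dp":[1,0,0],"roll":0,"gripper":255},{"dp":[2,0,0],"roll":0,"gripper":255}]'
python3 -m crank '[{"dp":[1,0,0],"roll":0,"gripper":255},{"dp":[2,0,0],"roll":0,"gripper":255}]'
```

```text
time_s: 28.67
eef_pos: [575.3, 81.4, 35.5]
ee_rot: [-0.707, 0.707, 0.022, -0.021]
force: [-0.4, -0.3, -0.7]
grip_width: 0.003
time_s: 28.83
eef_pos: [576.0, 81.7, 34.9]
ee_rot: [-0.707, 0.707, 0.022, -0.022]
force: [-0.1, 0.4, 0.3]
grip_width: 0.002
time_s: 29.0
eef_pos: [578.0, 81.8, 34.8]
ee_rot: [0.707, -0.707, -0.022, 0.022]
force: [-0.6, 0.3, 1.2]
grip_width: -0.001
time_s: 29.17
eef_pos: [579.1, 81.9, 34.7]
ee_rot: [-0.707, 0.707, 0.021, -0.023]
force: [-9.1, -0.7, 7.2]
grip_width: 0.003
```

The box resists at once from behind (9 N), so it is against the stop. I'll retreat and check everything.

```bash
python3 -m crank '[{"dp":[-8,0,0],"roll":0,"gripper":255},{"dp":[-25,0,0],"roll":0,"gripper":255},{"dp":[-40,-20,0],"roll":0,"gripper":255},{"dp":[-45,-55,0],"roll":0,"gripper":255},{"dp":[-45,-95,0],"roll":0,"gripper":255},{"dp":[-45,-135,0],"roll":0,"gripper":255},{"dp":[-45,-170,0],"roll":0,"gripper":255},{"dp":[-45,-180,0],"roll":0,"gripper":255},{"dp":[-45,-180,0],"roll":0,"gripper":255}]'
python3 - <<'E'
from h import *
for n in('wrist','side','scene'):
  p=eyes.capture(n); save(p,'end_'+n+'.png')
  for l,z in [('bottle_tall',5),('bottle_brown',5),('bottle_small',5),('spare_1',0),('slide_box',0)]:
    print(n,l,[(round(d['confidence'],2),onplane(p,d['centre'],z)[:2].round()) for d in models.spot_point(p,l)[:3]])
  if n!='scene':
    hsv=cv2.cvtColor(p['color'],cv2.COLOR_RGB2HSV); m=cv2.inRange(hsv,(100,110,30),(125,255,255)); k,_=cv2.findContours(m,0,2)
    print([ (cv2.boundingRect(c),onplane(p,cv2.boundingRect(c)[:2],32).round(1)) for c in k if cv2.contourArea(c)>150])
E
```

```text
time_s: 29.92
eef_pos: [536.1, 79.1, 217.7]
ee_rot: [-0.707, 0.707, 0.024, -0.02]
force: [0.9, 0.3, 0.4]
grip_width: -0.002
wrist bottle_tall []
wrist bottle_brown [(0.82, array([ 551., -147.]))]
wrist bottle_small [(0.81, array([562., -68.]))]
wrist spare_1 [(0.94, array([432., 116.])), (0.62, array([428., -82.]))]
wrist slide_box [(0.91, array([633.,  88.])), (0.43, array([431., -80.]))]
[((278, 237, 29, 32), array([587.7,  81.1,  32. ])), ((319, 39, 40, 43), array([406.7, 104.4,  32. ])), ((19, 17, 52, 46), array([ 405.7, -142.3,   32. ]))]
side bottle_tall [(0.81, array([ 363., -365.])), (0.56, array([ 592., -342.]))]
side bottle_brown [(0.52, array([670.,  66.])), (0.41, array([428., -97.]))]
side bottle_small []
side spare_1 [(0.92, array([432., -87.])), (0.81, array([426., 121.]))]
side slide_box [(0.59, array([637.,  76.]))]
[((295, 219, 32, 68), array([ 571.2, -191.1,   32. ])), ((297, 159, 16, 20), array([588.3, 108.3,  32. ]))]
scene bottle_tall [(0.9, array([ 535., -221.])), (0.76, array([ 354., -372.])), (0.74, array([ 558., -140.]))]
scene bottle_brown [(0.73, array([ 553., -153.]))]
scene bottle_small [(0.79, array([558., -76.]))]
scene spare_1 [(0.69, array([428., -86.])), (0.57, array([428., 118.]))]
scene slide_box [(0.75, array([643., 100.]))]
```

```bash
python3 -c "
from rig import ctrl; print(ctrl.finish_job())"
```

```text
the job is handed in; nothing more can be done
None
```

The job is done and handed in at about 30 s of the 109 s allowed. `finish_job` gave no verdict.

- **Bottles:** I placed them in the order asked: tall in the widest ring, brown in the middle ring, small in the narrowest. Each was lowered until the force showed floor contact, and later pictures showed all three standing in their rings. The final check put them within about 3 mm of the ring centres from the wrist camera (brown, small). The scene camera put all three within 11 mm.
- **Slide box:** It went in narrow end first until the stop resisted (11 N). I then released it and pushed from behind with the closed fingers, and it resisted at once (9 N). Its rear edge reads at x = 588 mm against about 589 expected, and its centre at about (633, 88) against (632, 84).
- **Spares and the look-alikes:** I never handled the spares or the yellow and blue look-alikes. The spares still read within a few millimetres to about 1 cm of where they stood at the start.
- **Checks that failed or disagreed:**
  - The side camera missed the tall and small bottles at the end and gave a false low-confidence hit for the brown one.
  - The wrist camera did not see the tall bottle at the end.
  - The scene camera put the box centre about 19 mm off, at (643, 100). I trusted the force contact and the edge measurements instead.
  - My picture views were used up before the slide-in, so I did not look at the final state; those checks are numbers only.

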